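Fit a film guide roller and pull-check it

ROBOT

A 6-joint arm with a two-finger parallel gripper is mounted at the origin on the work surface. World frame = base frame: x ahead of the robot, y to its left, z up, the work surface at z = 0. Lengths are in m, angles in rad, forces in N, time in s.
With the tool pointing down it reaches from about 0.3 to 0.825 m from the base axis. Payload 5.4 kg.
Tool frame: the origin (TCP) lies on the centre line of the jaws, within the pads' length; the fingertips stand 14 mm ahead of it and the grasp point (between the pads) lies 5 mm behind it; x points along the fingers, z is the direction in which the jaws open and shut, and the axes are right-handed (so a half turn about x gives the same grasp; the last joint's range is limited). The gripper opens to 92 mm and grips with 3 to 60 N. Pads are 20 mm wide; open, the fingers measure 128 mm over their backs; the gripper's body (75 mm by 189 mm) begins 69 mm behind the grasp point.
Start: joints at [-1.555, 0.158, 1.597, -0, 1.386, -0.21], TCP at [0.129, -0.56, 0.193] pointing down, gripper open.
Joint ranges: [-2.91, 2.91], [-0.94, 2.29], [0.18, 2.7], [-1.29, 4.43], [0.17, 2.64], [-3, 3]. Speed limits (rad/s): [2.57, 2.57, 3.14, 3.14, 3.14, 3.14].

INTERFACE

Orientations are given as [roll, pitch, yaw] about the fixed x, y, z axes, in that order (R = Rz(yaw) Ry(pitch) Rx(roll)).
In Python, from bench import ctrl gives the robot as it stands. The module is installed in compiled form; this text tells all that it offers.
- The arm moves only by the tool carry_out, never from a script. Its argument "commands" is a list that holds one entry, the list of rows, each a list of 4 numbers: the shift along the tool's x, y, z scaled (see below), then the turn about the tool's x scaled (see below). A call has 1 to 8 rows; each row shifts and turns the pose as measured when the row begins, along the tool's axes as they then stand; what a row does not reach is not made up. The controller multiplies each number of a shift by 0.4 m and each number of a turn by pi rad. A row lasts 1/12 s, in which the tool goes at most 41.7 mm and 7.16 degrees, less where a joint would pass 70% of its speed; a pose out of reach is approached as far as the arm can. A call with a number of a shift or a turn outside -1 to 1 is refused whole. A call with a gripper value outside its range is refused whole. "fingers" is the opening, from 0 (shut) to 1 (fully open), set as the call begins (left out, the last holds). The fingers move at their own pace and stop on an object; "squeeze" is the grip in N (left out, the last holds). Time passes only in rows, so rows that do not move let the fingers close. It gives the time, the measured TCP pose, the force and the opening at its end, in the units of the state.
- ctrl.observe(): the state, without advancing time (a new reading comes with each control period).
- ctrl.capture(name): name is "scene" or "top" or "wrist"; returns a dict with "pixels" (420x560x3 uint8, blue, green, red), "intrinsics" (3x3 intrinsics, pixels), "k1" (the pictures are not rectified: a ray, as slopes to the right and down, at radius r is drawn at 1 + k1 r^2 times it, then the intrinsics apply), "eye" and "orientation" of the camera in the world; the wrist camera has in their place "mount" (4x4, takes a point from camera to tool coordinates, whose origin is the TCP and whose axes are the tool frame's). Camera axes: x right, y down, z forward; pixel columns grow to the right and rows downward; lengths in m; the calibration is good to about 2 mm. A picture is of the moment at which its call begins: read the wrist's pose just before it. There is no depth.
- ctrl.finish_job(): hands the job in, once; it reports no verdict.
The state is a dict: "t": time; "joint_positions": joint angles; "joint_velocities": joint speeds; "joint_efforts": joint torques, N m; "tool_pos": TCP position; "tcp_rot": TCP orientation; "contact_force": force on the tool from outside, world axes, zero at the start; "ft_torque": the same for the moment, N m; "grip_width": finger opening in m.
Only numpy, scipy, OpenCV 4.12 (cv2) and the standard library are available. Lean on these libraries where they do the work, as an engineer would, in place of code of your own. Each camera call takes 0.05 s, during which the arm holds its last target. There are 200 camera calls.

TASK

Take the blue-capped film guide roller from the rack, stand it on the white pad and let go so that you can take it again from its other two sides (the rack's partitions and the jig's cheeks leave different sides free), then press it fully home in the jig's socket until its catches click. Confirm that it is retained: pull it straight up by its cap until the pointer stands in the green band, keep it there for a good second without ever reaching the red band, ease it back down to rest and let go, with the roller left fully home. Leave the two other rollers, the bottle and the tape undisturbed, and do not let the roller fall over.

Things in the scene. Friction and masses are not known exactly. Their poses are not given: they have to be found in the camera images.
- roller_grip (a point): Centre of the blue square cap of the roller to fit, 69 mm above its underside; z up. Underneath up: steel foot 36 mm tall, white roller 34 mm dia x 18 mm, cap 36 x 36 x 30 mm; 84 mm in all, 140 to 280 g. The foot is 32 mm along x, 24 along y (so it enters the socket only with its x along the socket's x, either way round), tapered over the lowest 9 mm to 22 x 20 mm. Stands by itself.
- spare_a_grip (a point): Centre of the white grip cap of another roller of the same shape and size, standing in the rack; leave it alone.
- spare_b_grip (a point): Centre of the orange grip cap of another roller of the same shape and size, standing in the rack; leave it alone.
- rack: Fixed grey rack; origin under its centre. Base 70 (x) by 168 (y) mm, 8 mm thick; rollers stand on it. Four partitions, 6 mm thick, 60 mm along x, rise to 92 mm above the bench (level with the cap tops) and form three bays 48 mm wide at y = -54, 0, 54 mm. The blue roller is in any bay, its x along the rack's x within 0.05 rad; fingers reach only the cap's two x faces.
- pad: Fixed white paper pad lying on the bench, 130 x 130 mm, 3 mm thick; origin under its centre. The clear place to put the roller down.
- jig: Fixed pull-check jig; origin under its centre. Base 80 (x) by 110 (y) mm. Two dark cheeks, 50 mm along y, at x = -27 and 27 mm, 48 mm apart inside, rise to 98 mm above the bench (level with the seated cap's top): fingers reach only the cap's y faces. White scale at the +x +y side: green band is gauge 3.5 to 9.5 mm, red band 12.5 mm and up; a black pointer on the sprung block runs along it.
- socket (a point): Centre of the socket's mouth, top of the jig's sprung aluminium block, 50 mm above the bench at gauge 0; moves with it; z up, x, y as the jig's. Hole 33.5 (x) by 25.5 (y) mm, chamfered, 38 mm deep. Two brass spring catches meet the foot about 22 mm down; pressing past them takes about 8 N. Home: cap centre 33 mm above this point, catches clicked (1 mm of play); no pull within the gauge's bands draws it out. Not clicked, it pulls out.
- gauge (a joint): Rise of the sprung block (m) as the roller is pulled up: 0 at rest on its stop; starts to rise at about 8 N of pull beyond the roller's own weight, then 0.7 N more per mm (about 12.5 N at 6.5 mm, the middle of the green band); stroke 16 mm. Pushing down does not move it.
- post: Fixed dark steel post of a loupe stand, 202 mm tall, 22 mm across at its thickest, on a round foot of 60 mm diameter; origin under its centre. An obstacle.
- bottle_mid (a point): Centre of an amber bottle, 40 mm diameter, 100 mm tall; leave it alone.
- tape_mid (a point): Centre of a purple roll of tape lying flat, 70 mm diameter, 25 mm tall; leave it alone.
Not all that is in view belongs to the job. Leave any yellow look-alike of the part that bears roller_grip alone. There is more than one size of the pad; the one meant has the size given above.

How it is judged:
On the way, in this order (a step that is already met when the one before it is completed fails the run):
1. the blue roller stands on the white pad, let go (x of roller_grip in the frame of pad between -0.065 and 0.065 m and y of roller_grip in the frame of pad between -0.065 and 0.065 m and z of roller_grip in the frame of pad below 0.075 m and angle between roller_grip's own z axis and vertical below 0.1 rad and contact force between the fingers and roller below 0.1 N), for 0.2 s.
2. it is pressed fully home in the socket, the block at rest (z of roller_grip in the frame of socket below 0.035 m and horizontal distance between roller_grip and socket below 0.004 m and angle between the z axis of roller_grip and the z axis of socket, either way round below 0.08 rad and value of joint gauge below 0.0015 m), for 0.1 s.
3. held by its cap, it is pulled until the pointer stands in the green band for 0.8 s, the roller still retained (z of roller_grip in the frame of socket below 0.0365 m and horizontal distance between roller_grip and socket below 0.004 m and angle between the z axis of roller_grip and the z axis of socket, either way round below 0.08 rad and value of joint gauge between 0.0035 and 0.0095 m and contact force between the fingers and roller above 2 N), for 0.8 s.
At the end, for the whole second after the job is handed in: The blue roller is fully home in the socket (cap centre no more than 35.5 mm above the mouth, 33 being home; within 4 mm sideways; within 0.08 rad of the socket's axis), the gauge is back at rest (below 1.5 mm), the roller is still and let go (z of roller_grip in the frame of socket below 0.0355 m and horizontal distance between roller_grip and socket below 0.004 m and angle between the z axis of roller_grip and the z axis of socket, either way round below 0.08 rad and value of joint gauge below 0.0015 m and linear speed of roller below 0.01 m/s); the robot touches nothing.
It fails at once if the pointer reaches the red band (gauge above 12.5 mm) (value of joint gauge above 0.0125 m).
It fails at once if the blue roller falls over (angle between roller_grip's own z axis and vertical above 0.9 rad).
It fails at once if another roller is shifted by 20 mm or tipped (distance of any of spare_a_grip, spare_b_grip from where it was at the start of the episode above 0.02 m or angle between any of spare_a_grip, spare_b_grip's own z axis and vertical above 0.3 rad).
It fails at once if the bottle is shifted by 25 mm or tipped (distance of bottle_mid from where it was at the start of the episode above 0.025 m or angle between bottle_mid's own z axis and vertical above 0.4 rad).
It fails at once if the tape is shifted by 25 mm (distance of tape_mid from where it was at the start of the episode above 0.025 m).
It also fails if it takes over 72 s, if anything falls off the work surface, if the arm or the gripper's body presses on something with over 40 N, if the wrist force passes 120 N, or if a joint passes its speed limit or range.

## Working session

There is one attempt and no reset: what is moved stays moved. The work goes in short steps, Python scripts to look and compute and a tool call to move; the robot and the scene stay as the last step left them, time stands still between calls to the robot, and variables do not carry over. Pictures are saved under pics/ and viewed, about 8 in all and at most 12, crops included, and the job is handed in when it is done.

Besides the shell and the picture viewer there is one more tool, called by a JSON object that holds its "api" and its "payload", one argument or row to a line. carry_out: Moves the arm, as the interface text tells. Its arguments: {"type":"object","properties":{"commands":{"type":"array"},"fingers":{"type":"number"},"squeeze":{"type":"number"}},"required":["commands"]}

```bash
mkdir -p pics; cat > h.py <<'E'
import numpy as np, cv2
from bench import ctrl
from scipy.spatial.transform import Rotation as R
def rot(o):
    o=np.array(o,float)
    return o if o.shape==(3,3) else (R.from_euler('xyz',o).as_matrix() if o.size==3 else R.from_quat(o).as_matrix())
def cam(name):
    s=ctrl.observe(); c=ctrl.capture(name)
    if 'mount' in c:
        T=np.eye(4);T[:3,:3]=rot(s['tcp_rot']);T[:3,3]=s['tool_pos'];T=T@np.array(c['mount'])
        c['E'],c['Rm']=T[:3,3],T[:3,:3]
    else: c['E'],c['Rm']=np.array(c['eye']),rot(c['orientation'])
    return c
def ray(c,px):
    K=np.array(c['intrinsics']);k=c['k1']
    d=np.array([(px[0]-K[0,2])/K[0,0],(px[1]-K[1,2])/K[1,1]]);u=d.copy()
    for _ in range(30): u=d/(1+k*(u@u))
    return c['Rm']@np.array([u[0],u[1],1.])
def plane(c,px,z):
    v=ray(c,px);return c['E']+v*(z-c['E'][2])/v[2]
def proj(c,P):
    p=c['Rm'].T@(np.array(P)-c['E']);u=p[:2]/p[2];u=u*(1+c['k1']*(u@u));K=np.array(c['intrinsics'])
    return np.array([K[0,0]*u[0]+K[0,2],K[1,1]*u[1]+K[1,2]])
def blobs(img,lo,hi,amin=60):
    m=cv2.inRange(cv2.cvtColor(img,cv2.COLOR_BGR2HSV),np.array(lo),np.array(hi))
    cs,_=cv2.findContours(m,cv2.RETR_EXTERNAL,cv2.CHAIN_APPROX_NONE)
    return sorted([c for c in cs if cv2.contourArea(c)>amin],key=lambda c:-cv2.contourArea(c))
E
python3 - <<'E'
from h import *
print(ctrl.observe())
for n in('scene','top'):
    c=cam(n);cv2.imwrite(f'pics/{n}0.png',c['pixels']);print(n,c['eye'],c['orientation'],c['intrinsics'],c['k1'])
    np.save(f'pics/{n}0.npy',c,allow_pickle=True)
    for b in blobs(c['pixels'],(100,120,50),(130,255,255)):print(cv2.contourArea(b),cv2.minAreaRect(b))
c=cam('wrist');print(c['mount'])
E
```

```text
{'t': 0.0, 'joint_positions': array([-1.55511952e+00,  1.59071993e-01,  1.59820837e+00, -8.88055965e-06,
        1.38618021e+00, -2.10079226e-01]), 'joint_velocities': array([ 0.00023288,  0.00014884,  0.0014563 , -0.00065131, -0.00023739,
       -0.00078153]), 'joint_efforts': array([ 7.95981596e-04, -3.85565722e+01, -3.22109985e+01,  7.01504457e-02,
        3.80155107e-02, -1.64754342e-04]), 'tool_pos': array([ 0.12868742, -0.55974212,  0.19171801]), 'tcp_rot': array([2.93618521, 1.56892838, 1.59114656]), 'contact_force': array([-0.79364751, -0.0673655 ,  0.53020884]), 'ft_torque': array([-0.01344968,  0.03026181, -0.07275881]), 'grip_width': 0.09175328086480188}
scene [ 1.21072089 -0.34642117  1.06225293] [-2.47962306  0.00829654  1.13736521] [[542.19591627   0.         281.88801269]
 [  0.         542.19591627 212.58965575]
 [  0.           0.           1.        ]] -0.0814068005191641
1168.0 ((169.51486206054688, 28.351484298706055), (54.06678771972656, 29.280616760253906), 69.14553833007812)
309.0 ((161.58824157714844, 280.64703369140625), (19.893835067749023, 18.178848266601562), 59.03623962402344)
top [ 0.38679865 -0.05015708  1.16706602] [-3.02564194  0.02820221 -1.59448228] [[424.45982328   0.         280.97148548]
 [  0.         424.45982328 215.36658109]
 [  0.           0.           1.        ]] -0.1074830768722463
180.0 ((401.6500244140625, 192.4499969482422), (14.546475410461426, 14.230247497558594), 71.56504821777344)
[[ 8.50975046e-04 -2.70594867e-01  9.62692938e-01 -1.91582699e-01]
 [-2.54899470e-05 -9.62693292e-01 -2.70594944e-01  7.73404982e-02]
 [ 9.99999638e-01  2.05730553e-04 -8.26125418e-04 -3.37408395e-04]
 [ 0.00000000e+00  0.00000000e+00  0.00000000e+00  1.00000000e+00]]
```

View pics/top0.png

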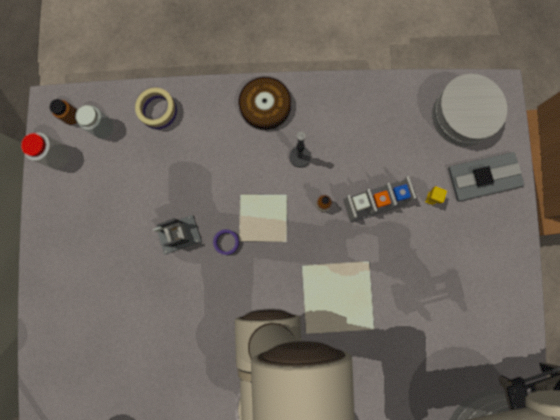

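View pics/scene0.png

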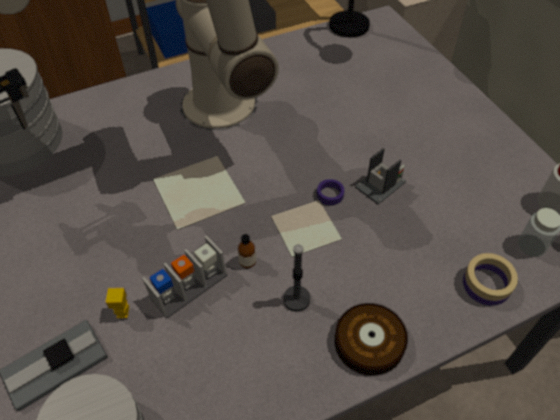

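Candidates: the blue cap is at top (402,192) and scene (162,281). The yellow block at top (438,196) is the look-alike to leave alone. There are two pads: the small one at top (263,218), about 130 mm, fits the size given, and the large one at (338,297), about 185 mm, does not. The jig is at top (178,233), the post at (300,155), the bottle at (324,202) and the tape at (227,242). I'll measure these and check enlarged crops.

```bash
python3 - <<'E'
from h import *
T=np.load('pics/top0.npy',allow_pickle=True).item();S=np.load('pics/scene0.npy',allow_pickle=True).item()
def cr(im,x,y,w,h,s):return cv2.resize(im[y:y+h,x:x+w],None,fx=s,fy=s,interpolation=cv2.INTER_CUBIC)
a=cr(T['pixels'],340,172,80,60,5);b=cr(T['pixels'],145,205,80,60,5)
c=cr(S['pixels'],100,230,133,100,3)[:300,:399];d=cr(S['pixels'],340,140,80,60,5)
c=cv2.resize(c,(400,300))
cv2.imwrite('pics/crop.png',np.vstack([np.hstack([a,b]),np.hstack([c,d])]))
b=blobs(T['pixels'],(100,120,50),(130,255,255))[0];q=cv2.minAreaRect(b)
print('blue top',plane(T,q[0],.092))
b=blobs(S['pixels'],(100,120,50),(130,255,255))[1];print('blue scene mid',plane(S,cv2.minAreaRect(b)[0],.08))
hsv=cv2.cvtColor(T['pixels'],cv2.COLOR_BGR2HSV);print('pad hsv',hsv[205,260],hsv[230,263],hsv[260,300],hsv[170,200])
for b in blobs(T['pixels'],(5,18,140),(50,110,255),800):
    q=cv2.boxPoints(cv2.minAreaRect(b));P=np.array([plane(T,p,.003) for p in q]);print('pad',cv2.minAreaRect(b)[0],P.mean(0),np.linalg.norm(P[0]-P[1]),np.linalg.norm(P[1]-P[2]),np.degrees(np.arctan2(*(P[1]-P[0])[1::-1])))
for n,p,z in[('post foot',(300,156),.0),('posttop',(301,135),.202),('bottle',(324,202),.1),('tape',(227,242),.0125),('white',(361,202),.092),('orange',(382,198),.092),('jig',(178,233),.05)]:print(n,plane(T,p,z))
E
```

```text
blue top [ 0.56365595 -0.33435275  0.092     ]
blue scene mid [ 0.56965427 -0.33802308  0.08      ]
pad hsv [ 34  34 179] [ 21  48 171] [  7  22 105] [ 12  24 107]
pad (296.5, 393.0) [ 0.0420233  -0.05068995  0.003     ] 0.20693794035983692 0.13931319080526067 -91.14337453579765
pad (337.52142333984375, 296.3424072265625) [ 0.2985767  -0.16867247  0.003     ] 0.18661329898111118 0.18173079868106515 -87.9818672060768
pad (474.00006103515625, 105.5000228881836) [ 0.83088184 -0.59012832  0.003     ] 0.1935600399140055 0.193231887795887 -46.8957977228867
pad (262.5, 217.5) [0.51903543 0.03082833 0.003     ] 0.13112474880084027 0.13055052818226823 -91.65564680661582
pad (153.5, 105.0) [0.85901351 0.34534395 0.003     ] 0.11279753208336515 0.11090068614658602 -93.32665251021601
post foot [ 0.69046452 -0.07807998  0.        ]
posttop [ 0.68853477 -0.0771372   0.202     ]
bottle [ 0.54299663 -0.13298577  0.1       ]
tape [0.45272    0.12859324 0.0125    ]
white [ 0.54162406 -0.2282394   0.092     ]
orange [ 0.55054768 -0.28271942  0.092     ]
jig [0.47764389 0.25471389 0.05      ]
```

View pics/crop.png

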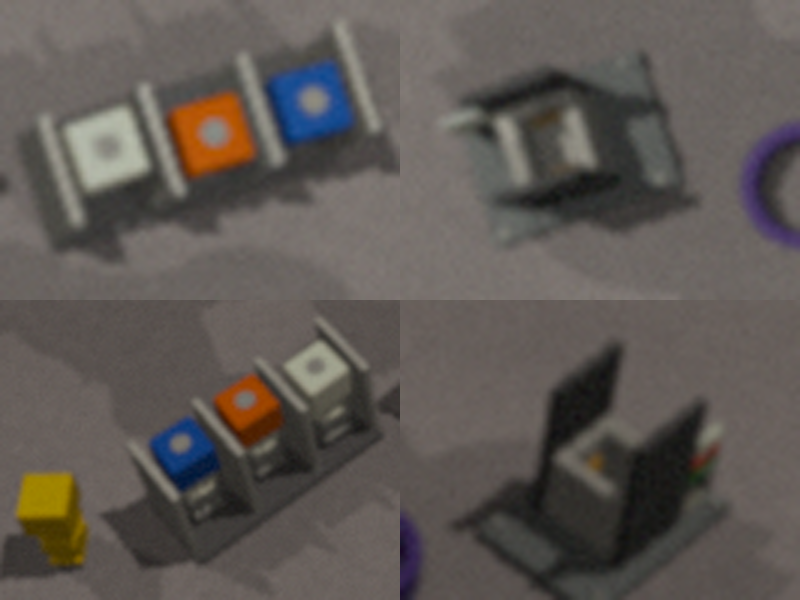

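The crops confirm it: the blue roller is in the rack's -y end bay at crop (312,102). The jig's scale is on the upper left, which makes the jig yaw about +13° and the rack yaw about +12°. I'll set up a move helper and go above the rack.

```bash
cat >> h.py <<'E'
def go(x,y,z,jaw=None):
    "remaining turn (scaled), then shift in tool axes after that turn (scaled)"
    s=ctrl.observe();M=rot(s['tcp_rot']);th=0
    if jaw is not None:
        d=M.T@np.array([np.cos(np.radians(jaw)),np.sin(np.radians(jaw)),0])
        th=np.arctan2(-d[1],d[2]); th=(th+np.pi/2)%np.pi-np.pi/2
        M=M@R.from_euler('x',th).as_matrix()
    dp=np.array([x,y,z])-s['tool_pos'];v=M.T@dp/.4
    print('t',round(s['t'],2),'pos',s['tool_pos'].round(4),'jaw',np.degrees(np.arctan2(*rot(s['tcp_rot'])[1::-1,2])).round(2),'down',rot(s['tcp_rot'])[:,0].round(3),'q6',s['joint_positions'][5].round(2),'F',s['contact_force'].round(1),'w',round(s['grip_width'],4))
    print('turn',round(th/np.pi,4),'rows>=',abs(th)/.125,'shift',v.round(4),'mm',(v*400).round(1))
E
python3 -c "
from h import *
go(.564,-.334,.2,11.7)
go(.564,-.334,.2)"
```

```text
t 0.15 pos [ 0.1287 -0.5599  0.192 ] jaw -77.06 down [-0.     0.001 -1.   ] q6 -0.21 F [-0.1 -0.8 -0.2] w 0.0919
turn -0.4931 rows>= 12.393723183485179 shift [-0.0194  0.3323  1.1802] mm [ -7.7 132.9 472.1]
t 0.15 pos [ 0.1287 -0.5599  0.192 ] jaw -77.06 down [-0.     0.001 -1.   ] q6 -0.21 F [-0.1 -0.8 -0.2] w 0.0919
turn 0.0 rows>= 0.0 shift [-0.0194  1.187  -0.3068] mm [  -7.7  474.8 -122.7]
```

{"api": "carry_out", "payload": {
  "commands": [
    [[-0.002,0.096,-0.025,0],[-0.002,0.096,-0.025,0],[-0.002,0.096,-0.025,0],[-0.002,0.096,-0.025,0],[-0.002,0.096,-0.025,0],[-0.002,0.096,-0.025,0],[-0.002,0.096,-0.025,0],[-0.002,0.096,-0.025,0]]
  ],
  "fingers": 1
}}

```text
t: 0.82
tool_pos: [0.414, -0.4109, 0.1952]
tcp_rot: [-2.583, 1.565, 2.339]
contact_force: [0.1, -1.8, -0.2]
grip_width: 0.0922
```

```bash
python3 -c "
from h import *
go(.564,-.334,.2)
go(.564,-.334,.2,11.7)"
```

```text
t 0.82 pos [ 0.414  -0.4109  0.1952] jaw -77.94 down [-0.004  0.004 -1.   ] q6 0.37 F [ 0.1 -1.8 -0.2] w 0.0922
turn 0.0 rows>= 0.0 shift [-0.0126  0.4068 -0.1097] mm [ -5.  162.7 -43.9]
t 0.82 pos [ 0.414  -0.4109  0.1952] jaw -77.94 down [-0.004  0.004 -1.   ] q6 0.37 F [ 0.1 -1.8 -0.2] w 0.0922
turn -0.498 rows>= 12.516270624357322 shift [-0.0126  0.1123  0.4061] mm [ -5.   44.9 162.4]
```

{"api": "carry_out", "payload": {
  "commands": [
    [[-0.003,0.095,-0.026,0],[-0.003,0.095,-0.026,0],[-0.003,0.095,-0.026,0],[-0.003,0.095,-0.026,0],[0,0,0,-0.039],[0,0,0,-0.039],[0,0,0,-0.039],[0,0,0,-0.039]]
  ]
}}

```text
t: 1.48
tool_pos: [0.5677, -0.324, 0.1956]
tcp_rot: [2.982, 1.56, 2.127]
contact_force: [-0.5, -0.3, 0.7]
grip_width: 0.0922
```

{"api": "carry_out", "payload": {
  "commands": [
    [[0,0,0,-0.039],[0,0,0,-0.039],[0,0,0,-0.039],[0,0,0,-0.039],[0,0,0,-0.039],[0,0,0,-0.039],[0,0,0,-0.039],[0,0,0,-0.039]]
  ]
}}

```text
t: 2.15
tool_pos: [0.5664, -0.3215, 0.1908]
tcp_rot: [2.112, 1.552, 2.256]
contact_force: [0.6, 0.6, -0.1]
grip_width: 0.0919
```

```bash
python3 - <<'E'
from h import *
go(.564,-.334,.2,11.7)
c=cam('wrist');cv2.imwrite('pics/w1.png',c['pixels']);np.save('pics/w1.npy',c,allow_pickle=True)
for b in blobs(c['pixels'],(100,120,40),(130,255,255),300):print(cv2.contourArea(b),cv2.minAreaRect(b))
E
```

```text
t 2.15 pos [ 0.5664 -0.3215  0.1908] jaw 8.24 down [-0.012  0.015 -1.   ] q6 -0.85 F [ 0.6  0.6 -0.1] w 0.0919
turn -0.0193 rows>= 0.48446081436544297 shift [-0.0234 -0.0291 -0.0125] mm [ -9.4 -11.6  -5. ]
1024.5 ((278.9024353027344, 217.62196350097656), (33.681617736816406, 33.23989486694336), 83.6598129272461)
```

View pics/w1.png

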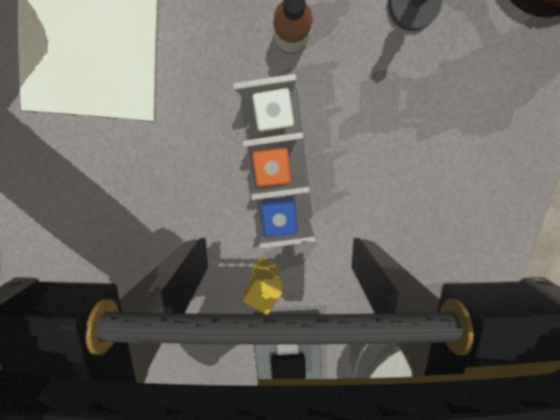

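The wrist view shows the three caps: white (273,109), orange (271,168) and blue (280,217), with the partitions between them. Next I'll cast the cap's points.

```bash
python3 - <<'E'
from h import *
c=np.load('pics/w1.npy',allow_pickle=True).item()
b=blobs(c['pixels'],(100,120,40),(130,255,255),300)[0]
for p in cv2.boxPoints(cv2.minAreaRect(b)):print(p,plane(c,p,.092).round(4))
for n,lo,hi in(('blue disc',(0,0,60),(180,90,255)),):
    x,y,w,h=cv2.boundingRect(b);sub=c['pixels'][y+6:y+h-6,x+6:x+w-6]
    for q in blobs(sub,lo,hi,30):
        m=cv2.minAreaRect(q)[0];P=plane(c,(m[0]+x+6,m[1]+y+6),.092);print(n,P)
for p in((273,109),(271.5,168)):print(plane(c,p,.092).round(4))
for l in(((253,195),(309,188.5)),((262,244.5),(314,238.5)),((244,144),(302,135))):
    A,B=[plane(c,p,.092) for p in l];print('part',A.round(4),B.round(4),np.degrees(np.arctan2(*(B-A)[1::-1])),np.linalg.norm(B-A))
print('E',c['E'])
go(.564,-.334,.12,11.7)
E
```

```text
[260.5244  202.71951] [ 0.547  -0.3204  0.092 ]
[293.56097 199.0488 ] [ 0.5799 -0.3117  0.092 ]
[297.28046 232.52441] [ 0.5894 -0.3467  0.092 ]
[264.2439  236.19513] [ 0.5556 -0.3559  0.092 ]
blue disc [ 0.56782894 -0.33544986  0.092     ]
[ 0.547  -0.2277  0.092 ]
[ 0.5533 -0.2836  0.092 ]
part [ 0.5384 -0.3135  0.092 ] [ 0.5937 -0.2986  0.092 ] 15.102690782413621 0.057214749382814734
part [ 0.5544 -0.3655  0.092 ] [ 0.608  -0.3507  0.092 ] 15.46416619022499 0.05557001180595539
part [ 0.5235 -0.2642  0.092 ] [ 0.5782 -0.2476  0.092 ] 16.853102855746492 0.05716162887934362
E [ 0.55905114 -0.24840615  0.38356908]
t 2.2 pos [ 0.5663 -0.3214  0.1906] jaw 8.56 down [-0.012  0.015 -1.   ] q6 -0.85 F [-0.7  0.3 -0.5] w 0.0915
turn -0.0175 rows>= 0.4398506154171429 shift [ 0.1762 -0.0326 -0.0105] mm [ 70.5 -13.   -4.2]
```

```bash
python3 -c "
from h import *
go(.567,-.3345,.12,15)"
```

```text
t 2.2 pos [ 0.5663 -0.3214  0.1906] jaw 8.56 down [-0.012  0.015 -1.   ] q6 -0.85 F [-0.7  0.3 -0.5] w 0.0915
turn -0.0358 rows>= 0.9005661291598148 shift [ 0.1761 -0.0351 -0.0055] mm [ 70.4 -14.   -2.2]
```

{"api": "carry_out", "payload": {
  "commands": [
    [[0,0,0,-0.02],[0,0,0,-0.016],[0,-0.018,-0.003,0],[0,-0.018,-0.003,0],[0.05,0,0,0],[0.05,0,0,0],[0.04,0,0,0],[0.03,0,0,0]]
  ]
}}

```text
t: 2.87
tool_pos: [0.5687, -0.3407, 0.1227]
tcp_rot: [1.98, 1.559, 2.224]
contact_force: [-0.7, 0.2, -1.2]
grip_width: 0.0918
```

```bash
python3 -c "
from h import *
go(.567,-.3345,.072,15)"
```

```text
t 2.87 pos [ 0.5687 -0.3407  0.1227] jaw 14.01 down [-0.007  0.01  -1.   ] q6 -0.97 F [-0.7  0.2 -1.2] w 0.0918
turn -0.0055 rows>= 0.1381584987126807 shift [0.1268 0.0146 0.0005] mm [50.7  5.8  0.2]
```

{"api": "carry_out", "payload": {
  "commands": [
    [[0,0.008,0,-0.006],[0,0.007,0,0],[0.03,0,0,0],[0.03,0,0,0],[0.03,0,0,0],[0.02,0,0,0],[0.01,0,0,0],[0,0,0,0]]
  ]
}}

```text
t: 3.53
tool_pos: [0.5659, -0.3344, 0.0686]
tcp_rot: [2.003, 1.556, 2.262]
contact_force: [-0.2, -0.2, 0.5]
grip_width: 0.0917
```

```bash
python3 -c "
from h import *
go(.567,-.3345,.072,15)"
```

```text
t 3.53 pos [ 0.5659 -0.3344  0.0686] jaw 14.88 down [-0.009  0.011 -1.   ] q6 -0.98 F [-0.2 -0.2  0.5] w 0.0917
turn -0.0007 rows>= 0.016892172214868495 shift [-0.0086 -0.0008  0.0026] mm [-3.5 -0.3  1. ]
```

{"api": "carry_out", "payload": {
  "commands": [
    [[-0.009,0,0.002,0],[0,0,0,0],[0,0,0,0],[0,0,0,0],[0,0,0,0],[0,0,0,0],[0,0,0,0],[0,0,0,0]]
  ],
  "fingers": 0,
  "squeeze": 25
}}

```text
t: 4.2
tool_pos: [0.5682, -0.3354, 0.075]
tcp_rot: [1.941, 1.561, 2.201]
contact_force: [0.4, 0.4, 0.2]
grip_width: 0.0409
```

{"api": "carry_out", "payload": {
  "commands": [
    [[-0.02,0,0,0],[-0.04,0,0,0],[-0.05,0,0,0],[-0.05,0,0,0],[-0.05,0,0,0],[-0.05,0,0,0],[-0.05,0,0,0],[-0.02,0,0,0]]
  ]
}}

```text
t: 4.87
tool_pos: [0.5672, -0.335, 0.2128]
tcp_rot: [2.026, 1.554, 2.286]
contact_force: [-0.2, -0.1, 0.9]
grip_width: 0.0004
```

```bash
python3 -c "
from h import *
go(.521,.031,.22,15)"
```

```text
t 4.87 pos [ 0.5672 -0.335   0.2128] jaw 14.88 down [-0.011  0.012 -1.   ] q6 -0.98 F [-0.2 -0.1  0.9] w 0.0004
turn -0.0007 rows>= 0.01803632124172516 shift [-0.0054  0.914   0.1251] mm [ -2.2 365.6  50.1]
```

The fingers were still closing at 41 mm when I lifted, so the grasp missed. I'll look at the roller before trying again.

```bash
python3 - <<'E'
from h import *
c=cam('wrist');cv2.imwrite('pics/w2.png',c['pixels'][60:320,130:430]);
b=blobs(c['pixels'],(100,120,40),(130,255,255),300)[0]
P=[plane(c,p,.092) for p in cv2.boxPoints(cv2.minAreaRect(b))];print(np.round(P,4),np.mean(P,0))
E
```

```text
[[ 0.5479 -0.3214  0.092 ]
 [ 0.5794 -0.313   0.092 ]
 [ 0.5888 -0.3467  0.092 ]
 [ 0.5565 -0.3553  0.092 ]] [ 0.56814356 -0.33411333  0.092     ]
```

View pics/w2.png

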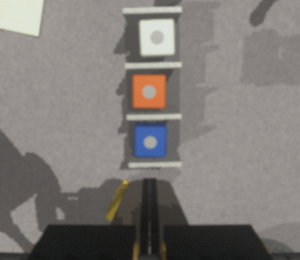

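The roller is still standing at the same pose (0.568,-0.334), crop pixel (150,142). I'll open fully, descend again and give the fingers time to close.

{"api": "carry_out", "payload": {
  "commands": [
    [[0,0,0,0],[0,0,0,0],[0,0,0,0],[0,0,0,0],[0,0,0,0],[0,0,0,0],[0,0,0,0],[0,0,0,0]]
  ],
  "fingers": 1
}}

```text
t: 5.58
tool_pos: [0.5653, -0.3334, 0.207]
tcp_rot: [2.073, 1.546, 2.332]
contact_force: [0.4, 0.4, -0.1]
grip_width: 0.0514
```

{"api": "carry_out", "payload": {
  "commands": [
    [[0,0,0,0],[0,0,0,0],[0,0,0,0],[0,0,0,0],[0,0,0,0],[0,0,0,0],[0.05,0,0,0],[0.05,0,0,0]]
  ]
}}

```text
t: 6.25
tool_pos: [0.5673, -0.335, 0.1716]
tcp_rot: [2.004, 1.556, 2.264]
contact_force: [0.0, 0.5, -1.5]
grip_width: 0.0919
```

```bash
python3 -c "
from h import *
go(.568,-.334,.072,15)"
```

```text
t 6.25 pos [ 0.5673 -0.335   0.1716] jaw 14.87 down [-0.009  0.011 -1.   ] q6 -0.98 F [ 0.   0.5 -1.5] w 0.0919
turn -0.0007 rows>= 0.018558932225337443 shift [ 0.249  -0.0012  0.0037] mm [99.6 -0.5  1.5]
```

{"api": "carry_out", "payload": {
  "commands": [
    [[0.04,0,0.002,0],[0.04,0,0.002,0],[0.04,0,0,0],[0.04,0,0,0],[0.03,0,0,0],[0.03,0,0,0],[0.02,0,0,0],[0,0,0,0]]
  ]
}}

```text
t: 6.92
tool_pos: [0.5669, -0.3325, 0.0678]
tcp_rot: [2.032, 1.554, 2.292]
contact_force: [0.8, 0.1, 0.6]
grip_width: 0.0917
```

```bash
python3 -c "
from h import *
go(.568,-.334,.072,15)"
```

```text
t 6.92 pos [ 0.5669 -0.3325  0.0678] jaw 14.87 down [-0.011  0.013 -1.   ] q6 -0.98 F [0.8 0.1 0.6] w 0.0917
turn -0.0007 rows>= 0.018436602059294316 shift [-0.0105 -0.0041  0.0016] mm [-4.2 -1.6  0.6]
```

{"api": "carry_out", "payload": {
  "commands": [
    [[-0.01,-0.003,0.002,0],[0,0,0,0],[0,0,0,0],[0,0,0,0],[0,0,0,0],[0,0,0,0],[0,0,0,0],[0,0,0,0]]
  ],
  "fingers": 0,
  "squeeze": 25
}}

```text
t: 7.58
tool_pos: [0.5707, -0.3359, 0.0771]
tcp_rot: [1.92, 1.561, 2.18]
contact_force: [-0.1, -0.3, -0.0]
grip_width: 0.0408
```

{"api": "carry_out", "payload": {
  "commands": [
    [[0,0,0,0],[0,0,0,0],[0,0,0,0],[0,0,0,0]]
  ]
}}

```text
t: 7.92
tool_pos: [0.5707, -0.3358, 0.0771]
tcp_rot: [1.918, 1.561, 2.177]
contact_force: [0.3, -0.2, -0.5]
grip_width: 0.0141
```

The width is 14 mm, so the fingers closed on nothing. I'll look from the scene camera.

```bash
python3 - <<'E'
from h import *
S=cam('scene');T=cam('top');W=cam('wrist');s=ctrl.observe();p=s['tool_pos']
print(s['tool_pos'],s['grip_width'])
for n,c in(('S',S),('T',T),('W',W)):print(n,proj(c,p),proj(c,p-[0,0,.014]))
def mk(c,P): 
    im=c['pixels'].copy();return im
a=cv2.resize(S['pixels'][215:335,85:245],(480,360),interpolation=cv2.INTER_CUBIC)
b=cv2.resize(W['pixels'][100:340,120:440],(480,360),interpolation=cv2.INTER_CUBIC)[:, :320]
b=cv2.resize(W['pixels'][100:370,140:380],(320,360))
cv2.imwrite('pics/chk.png',np.hstack([a,b]))
E
```

```text
[ 0.57072407 -0.33585608  0.07715026] 0.002376980369163347
S [162.96793002 281.36699054] [164.17122139 284.73984202]
T [400.62576576 190.72315577] [399.3037426  191.63974286]
W [277.52862758 240.65804346] [277.70397393 233.84230033]
```

View pics/chk.png

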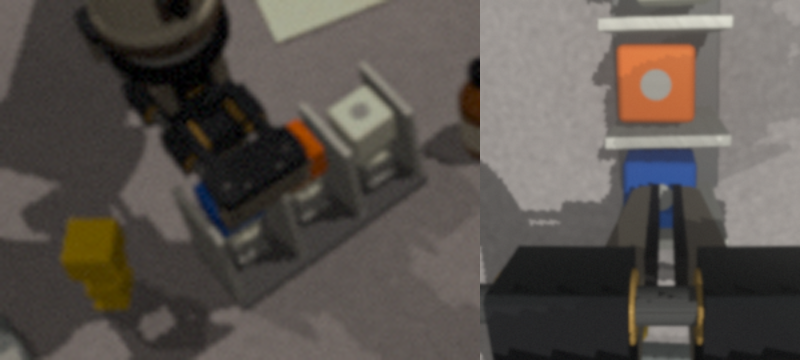

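```bash
python3 - <<'E'
from h import *
s=ctrl.observe();W=cam('wrist');M=rot(s['tcp_rot'])
for x in(.014,0,-.02,-.05):
  for y in(-.01,.01):print(x,y,[proj(W,s['tool_pos']+M@np.array([x,y,z])).round(1) for z in(-.046,.046)])
S=cam('scene');T=cam('top')
for n,c in(('S',S),('T',T)):
  for P in([.568,-.334,.092],[.568,-.334,.062]):print(n,proj(c,P).round(1))
np.save('pics/S1.npy',S,allow_pickle=True)
a=cv2.resize(S['pixels'][255:305,130:190],(600,500),interpolation=cv2.INTER_CUBIC)
a=np.clip(a.astype(float)*1.6,0,255).astype(np.uint8)
for P in([.568,-.334,.092],s['tool_pos'],s['tool_pos']-[0,0,.014]):
  u=(proj(S,P)-[130,255])*10;cv2.circle(a,tuple(int(v) for v in u),4,(0,255,0),-1)
cv2.imwrite('pics/chk2.png',a)
E
```

```text
0.014 -0.01 [array([217. , 245.9]), array([338.3, 246. ])]
0.014 0.01 [array([215.4, 220.8]), array([339.8, 220.9])]
0 -0.01 [array([213. , 253.6]), array([342.1, 253.6])]
0 0.01 [array([211.2, 227. ]), array([343.8, 227.1])]
-0.02 -0.01 [array([206.4, 266.3]), array([348.4, 266.4])]
-0.02 0.01 [array([204.1, 237.4]), array([350.5, 237.5])]
-0.05 -0.01 [array([193.5, 291. ]), array([360.5, 291.1])]
-0.05 0.01 [array([190.3, 257.8]), array([363.6, 257.9])]
S [162.1 276.4]
S [164.7 283.7]
T [401.4 190.8]
T [398.6 192.7]
```

View pics/chk2.png

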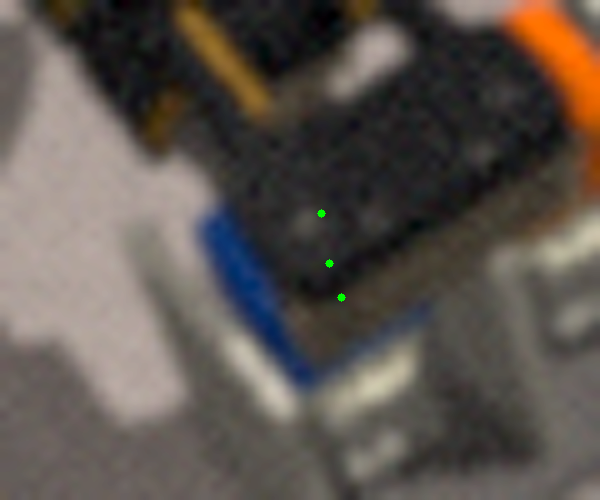

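In w1 the open fingertips appear at about (205,240) and (357,240). In the tool frame that is x≈-20 mm, not +14, so the fingers seem to end above the cap. I'll test this with a gentle touch of the closed fingers on the cap's top.

{"api": "carry_out", "payload": {
  "commands": [
    [[0.004,0,0,0],[0.004,0,0,0],[0.004,0,0,0]]
  ]
}}

```text
t: 8.47
tool_pos: [0.571, -0.336, 0.0725]
tcp_rot: [1.892, 1.562, 2.152]
contact_force: [0.9, 0.6, 0.7]
grip_width: 0.0005
```

{"api": "carry_out", "payload": {
  "commands": [
    [[0.004,0,0,0],[0.004,0,0,0]]
  ]
}}

```text
t: 8.63
tool_pos: [0.5718, -0.3368, 0.0705]
tcp_rot: [1.781, 1.565, 2.041]
contact_force: [-1.3, 1.4, 13.0]
grip_width: 0.0007
```

Contact came at TCP z≈0.071, so the real fingertips are about 21 mm behind the reported TCP, at z≈0.092. For a grasp at cap centre the reported TCP must be at z≈0.037. I'll raise, open and descend to that.

{"api": "carry_out", "payload": {
  "commands": [
    [[-0.02,0,0,0],[-0.04,0,0,0],[-0.03,0,0,0],[-0.01,0,0,0],[0,0,0,0],[0,0,0,0],[0,0,0,0],[0,0,0,0]]
  ]
}}

```text
t: 9.3
tool_pos: [0.5717, -0.3368, 0.1123]
tcp_rot: [1.81, 1.564, 2.069]
contact_force: [-0.2, 0.3, -0.2]
grip_width: 0.0004
```

{"api": "carry_out", "payload": {
  "commands": [
    [[0,0,0,0],[0,0,0,0],[0,0,0,0],[0,0,0,0],[0,0,0,0],[0,0,0,0],[0,0,0,0],[0,0,0,0]]
  ],
  "fingers": 1
}}

```text
t: 9.97
tool_pos: [0.5704, -0.3357, 0.1093]
tcp_rot: [1.958, 1.559, 2.218]
contact_force: [-0.1, -0.2, 0.1]
grip_width: 0.0518
```

{"api": "carry_out", "payload": {
  "commands": [
    [[0,0,0,0],[0,0,0,0],[0,0,0,0],[0,0,0,0],[0,0,0,0],[0,0,0,0]]
  ]
}}

```text
t: 10.47
tool_pos: [0.5705, -0.3358, 0.1095]
tcp_rot: [1.954, 1.56, 2.214]
contact_force: [0.6, -0.0, 0.8]
grip_width: 0.0909
```

```bash
python3 -c "
from h import *
go(.568,-.334,.037,15)"
```

```text
t 10.47 pos [ 0.5705 -0.3358  0.1095] jaw 14.87 down [-0.007  0.009 -1.   ] q6 -0.98 F [ 0.6 -0.   0.8] w 0.0909
turn -0.0007 rows>= 0.01871852369364646 shift [ 0.1814  0.0041 -0.004 ] mm [72.6  1.6 -1.6]
```

{"api": "carry_out", "payload": {
  "commands": [
    [[0.03,0.002,-0.002,0],[0.03,0.002,-0.002,0],[0.03,0,0,0],[0.03,0,0,0],[0.03,0,0,0],[0.02,0,0,0],[0.006,0,0,0],[0,0,0,0]]
  ]
}}

```text
t: 11.13
tool_pos: [0.5658, -0.3322, 0.0283]
tcp_rot: [2.025, 1.555, 2.284]
contact_force: [0.1, 0.1, 0.7]
grip_width: 0.0921
```

{"api": "carry_out", "payload": {
  "commands": [
    [[0,0,0,0],[0,0,0,0],[0,0,0,0],[0,0,0,0],[0,0,0,0],[0,0,0,0],[0,0,0,0],[0,0,0,0]]
  ],
  "fingers": 0,
  "squeeze": 25
}}

```text
t: 11.8
tool_pos: [0.5678, -0.3339, 0.0315]
tcp_rot: [1.947, 1.56, 2.206]
contact_force: [0.7, 0.2, 0.1]
grip_width: 0.041
```

{"api": "carry_out", "payload": {
  "commands": [
    [[0,0,0,0],[0,0,0,0],[0,0,0,0],[0,0,0,0]]
  ]
}}

```text
t: 12.13
tool_pos: [0.5678, -0.3339, 0.0316]
tcp_rot: [1.948, 1.56, 2.208]
contact_force: [0.5, -0.7, -0.2]
grip_width: 0.0358
```

```bash
python3 -c "
from h import *
go(.568,-.334,.037,15)"
```

```text
t 12.13 pos [ 0.5678 -0.3339  0.0316] jaw 14.87 down [-0.006  0.008 -1.   ] q6 -0.98 F [ 0.5 -0.7 -0.2] w 0.0358
turn -0.0007 rows>= 0.018795728122389832 shift [-0.0135 -0.0001  0.0003] mm [-5.4 -0.   0.1]
```

Gripped at 35.8 mm. With the underside at z=0.008, the TCP is 23.6 mm above the underside. Lifting now.

{"api": "carry_out", "payload": {
  "commands": [
    [[-0.02,0,0,0],[-0.04,0,0,0],[-0.05,0,0,0],[-0.05,0,0,0],[-0.05,0,0,0],[-0.05,0,0,0],[-0.03,0,0,0],[-0.01,0,0,0]]
  ]
}}

```text
t: 12.8
tool_pos: [0.5649, -0.3317, 0.1529]
tcp_rot: [2.066, 1.547, 2.326]
contact_force: [0.1, -0.6, -0.8]
grip_width: 0.0358
```

```bash
python3 -c "
from h import *
go(.521,.031,.165)"
```

```text
t 12.8 pos [ 0.5649 -0.3317  0.1529] jaw 14.88 down [-0.016  0.017 -1.   ] q6 -0.98 F [ 0.1 -0.6 -0.8] w 0.0358
turn 0.0 rows>= 0.0 shift [-0.0128  0.9049  0.1263] mm [ -5.1 362.   50.5]
```

{"api": "carry_out", "payload": {
  "commands": [
    [[-0.005,0.03,0.004,0],[-0.003,0.07,0.01,0],[-0.003,0.085,0.012,0],[-0.002,0.085,0.012,0],[-0.002,0.085,0.012,0],[-0.002,0.085,0.012,0],[-0.002,0.085,0.012,0],[-0.002,0.085,0.012,0]]
  ]
}}

```text
t: 13.47
tool_pos: [0.529, -0.0773, 0.1587]
tcp_rot: [2.182, 1.537, 2.431]
contact_force: [0.3, 0.2, -2.7]
grip_width: 0.0362
```

```bash
python3 -c "
from h import *
go(.521,.031,.12)"
```

```text
t 13.47 pos [ 0.529  -0.0773  0.1587] jaw 14.31 down [-0.026  0.022 -0.999] q6 -0.63 F [ 0.3  0.2 -2.7] w 0.0362
turn 0.0 rows>= 0.0 shift [0.1031 0.2644 0.0495] mm [ 41.2 105.8  19.8]
```

{"api": "carry_out", "payload": {
  "commands": [
    [[0.01,0.07,0.012,0],[0.01,0.07,0.012,0],[0.01,0.05,0.01,0],[0.01,0.03,0.006,0],[0.01,0.015,0.002,0],[0.01,0,0,0],[0,0,0,0],[0,0,0,0]]
  ]
}}

```text
t: 14.13
tool_pos: [0.5089, 0.0358, 0.1276]
tcp_rot: [2.286, 1.52, 2.545]
contact_force: [-0.1, -0.7, -2.1]
grip_width: 0.036
```

```bash
python3 -c "
from h import *
go(.521,.031,.0266)"
```

```text
t 14.13 pos [0.5089 0.0358 0.1276] jaw 14.93 down [-0.042  0.028 -0.999] q6 -0.45 F [-0.1 -0.7 -2.1] w 0.036
turn 0.0 rows>= 0.0 shift [ 0.2506 -0.029   0.0346] mm [100.2 -11.6  13.8]
```

{"api": "carry_out", "payload": {
  "commands": [
    [[0,-0.01,0.012,0],[0,-0.01,0.012,0],[0,-0.008,0.01,0],[0.04,0,0,0],[0.05,0,0,0],[0.05,0,0,0],[0,0,0,0],[0,0,0,0]]
  ]
}}

```text
t: 14.8
tool_pos: [0.5311, 0.0218, 0.072]
tcp_rot: [2.228, 1.529, 2.479]
contact_force: [0.2, -0.2, -1.5]
grip_width: 0.0357
```

```bash
python3 -c "
from h import *
go(.521,.031,.0266)"
```

```text
t 14.8 pos [0.5311 0.0218 0.072 ] jaw 14.41 down [-0.033  0.026 -0.999] q6 -0.46 F [ 0.2 -0.2 -1.5] w 0.0357
turn 0.0 rows>= 0.0 shift [ 0.1148  0.0248 -0.0158] mm [45.9  9.9 -6.3]
```

{"api": "carry_out", "payload": {
  "commands": [
    [[0.03,0,0,0],[0.04,0,0,0],[0.01,0,0,0],[0,0,0,0],[0,0,0,0]]
  ]
}}

```text
t: 15.22
tool_pos: [0.5344, 0.0207, 0.0422]
tcp_rot: [2.138, 1.535, 2.388]
contact_force: [0.0, -0.8, -1.6]
grip_width: 0.0361
```

```bash
python3 -c "
from h import *
go(.531,.022,.0266)"
```

```text
t 15.22 pos [0.5344 0.0207 0.0422] jaw 14.32 down [-0.026  0.024 -0.999] q6 -0.46 F [ 0.  -0.8 -1.6] w 0.0361
turn 0.0 rows>= 0.0 shift [ 0.0394  0.0042 -0.0066] mm [15.8  1.7 -2.7]
```

{"api": "carry_out", "payload": {
  "commands": [
    [[0.015,0,0,0],[0.012,0,0,0],[0.006,0,0,0],[0.004,0,0,0],[0.003,0,0,0]]
  ]
}}

```text
t: 15.63
tool_pos: [0.5365, 0.0206, 0.0278]
tcp_rot: [2.044, 1.54, 2.294]
contact_force: [-0.2, 0.2, -1.3]
grip_width: 0.0361
```

```bash
python3 -c "
from h import *
go(.531,.022,.0266)"
```

```text
t 15.63 pos [0.5365 0.0206 0.0278] jaw 14.33 down [-0.02   0.023 -1.   ] q6 -0.46 F [-0.2  0.2 -1.3] w 0.0361
turn 0.0 rows>= 0.0 shift [ 0.0034  0.0067 -0.0125] mm [ 1.3  2.7 -5. ]
```

Almost touching, so smaller steps.

{"api": "carry_out", "payload": {
  "commands": [
    [[0.004,0,0,0],[0.004,0,0,0]]
  ]
}}

```text
t: 15.8
tool_pos: [0.5368, 0.0205, 0.0266]
tcp_rot: [2.061, 1.54, 2.311]
contact_force: [-7.7, 0.5, 17.8]
grip_width: 0.0362
```

{"api": "carry_out", "payload": {
  "commands": [
    [[-0.002,0,0,0],[0,0,0,0],[0,0,0,0],[0,0,0,0],[0,0,0,0],[0,0,0,0],[0,0,0,0],[0,0,0,0]]
  ],
  "fingers": 1
}}

```text
t: 16.47
tool_pos: [0.5392, 0.0201, 0.0294]
tcp_rot: [1.954, 1.544, 2.204]
contact_force: [0.3, 0.1, 0.6]
grip_width: 0.0871
```

{"api": "carry_out", "payload": {
  "commands": [
    [[-0.01,0,0,0],[-0.02,0,0,0],[-0.03,0,0,0],[-0.04,0,0,0],[-0.04,0,0,0],[-0.04,0,0,0],[-0.03,0,0,0],[-0.02,0,0,0]]
  ]
}}

```text
t: 17.13
tool_pos: [0.5397, 0.0182, 0.1294]
tcp_rot: [1.992, 1.543, 2.242]
contact_force: [0.3, 2.0, -0.4]
grip_width: 0.0919
```

{"api": "carry_out", "payload": {
  "commands": [
    [[-0.015,0,0,0],[-0.01,0,0,0],[-0.005,0,0,0],[-0.002,0,0,0]]
  ]
}}

```text
t: 17.47
tool_pos: [0.5417, 0.0175, 0.1472]
tcp_rot: [1.836, 1.547, 2.086]
contact_force: [-0.4, 0.3, 0.7]
grip_width: 0.0919
```

```bash
python3 - <<'E'
from h import *
go(.5365,.0206,.033,105)
c=cam('wrist');np.save('pics/w3.npy',c,allow_pickle=True)
cv2.imwrite('pics/w3.png',c['pixels'])
b=blobs(c['pixels'],(100,120,40),(130,255,255),300)[0]
P=[plane(c,p,.087) for p in cv2.boxPoints(cv2.minAreaRect(b))];print(np.round(P,4),np.mean(P,0))
E
```

```text
t 17.47 pos [0.5417 0.0175 0.1472] jaw 14.36 down [-0.012  0.021 -1.   ] q6 -0.46 F [-0.4  0.3  0.7] w 0.0919
turn 0.4965 rows>= 12.477345415450344 shift [ 0.2857 -0.0088 -0.0042] mm [114.3  -3.5  -1.7]
[[0.5175 0.0323 0.087 ]
 [0.5483 0.0402 0.087 ]
 [0.5567 0.0089 0.087 ]
 [0.525  0.0007 0.087 ]] [0.53690313 0.02053099 0.087     ]
```

View pics/w3.png

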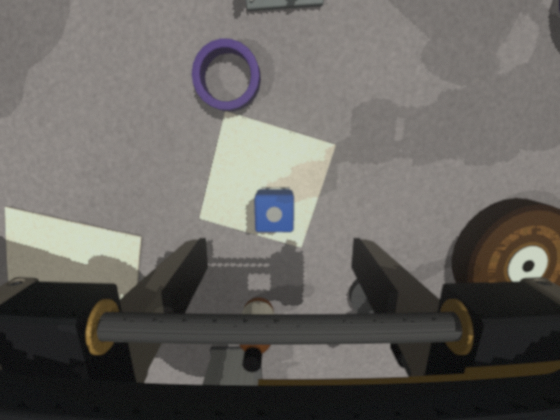

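The roller stands upright on the small pad, cap at (274,211). It is at (0.537,0.0205), yaw ≈14.5°. Next I turn the jaws 90°.

{"api": "carry_out", "payload": {
  "commands": [
    [[0,0,0,0.02],[0,0,0,0.036],[0,0,0,0.038],[0,0,0,0.038],[0,0,0,0.038],[0,0,0,0.038],[0,0,0,0.038],[0,0,0,0.038]]
  ]
}}

```text
t: 18.18
tool_pos: [0.5368, 0.0185, 0.1398]
tcp_rot: [3.074, 1.536, 2.395]
contact_force: [-0.7, 0.5, 0.5]
grip_width: 0.0918
```

{"api": "carry_out", "payload": {
  "commands": [
    [[0,0,0,0.038],[0,0,0,0.038],[0,0,0,0.038],[0,0,0,0.036],[0,0,0,0.03],[0,0,0,0.02],[0,0,0,0.01],[0,0,0,0]]
  ]
}}

```text
t: 18.85
tool_pos: [0.5312, 0.0196, 0.1316]
tcp_rot: [-2.341, 1.522, 2.565]
contact_force: [-0.6, 0.7, 0.4]
grip_width: 0.0921
```

```bash
python3 - <<'E'
from h import *
go(.537,.0205,.033,104.5)
E
```

```text
t 18.85 pos [0.5312 0.0196 0.1316] jaw -78.93 down [-0.041  0.027 -0.999] q6 1.17 F [-0.6  0.7  0.4] w 0.0921
turn -0.0187 rows>= 0.46977121137295796 shift [0.2456 0.0229 0.0104] mm [98.2  9.2  4.2]
```

The tilt has crept up to 0.05 rad. I'll try small up and down moves above the roller to shed it before gripping.

{"api": "carry_out", "payload": {
  "commands": [
    [[-0.01,0,0,0],[-0.03,0,0,0],[-0.04,0,0,0],[-0.04,0,0,0],[-0.03,0,0,0],[-0.02,0,0,0],[-0.01,0,0,0],[-0.005,0,0,0]]
  ]
}}

```text
t: 19.52
tool_pos: [0.5329, 0.0178, 0.2104]
tcp_rot: [-2.317, 1.517, 2.595]
contact_force: [-0.2, 0.3, 0.2]
grip_width: 0.0915
```

```bash
python3 - <<'E'
from h import *
go(.537,.0205,.033,104.5)
E
```

```text
t 19.52 pos [0.5329 0.0178 0.2104] jaw -78.58 down [-0.046  0.028 -0.999] q6 1.16 F [-0.2  0.3  0.2] w 0.0915
turn -0.0167 rows>= 0.4188160857599428 shift [0.4426 0.0281 0.0129] mm [177.   11.2   5.2]
```

{"api": "carry_out", "payload": {
  "commands": [
    [[0.03,0,0,0],[0.05,0,0,0],[0.05,0,0,0],[0,0,0,0],[0,0,0,0],[0,0,0,0]]
  ]
}}

```text
t: 20.02
tool_pos: [0.5288, 0.0197, 0.1531]
tcp_rot: [-2.298, 1.514, 2.615]
contact_force: [-0.4, 0.8, -0.1]
grip_width: 0.0918
```

```bash
python3 - <<'E'
from h import *
go(.537,.0205,.033,104.5)
E
```

```text
t 20.02 pos [0.5288 0.0197 0.1531] jaw -78.53 down [-0.049  0.028 -0.998] q6 1.16 F [-0.4  0.8 -0.1] w 0.0918
turn -0.0163 rows>= 0.41056065543131837 shift [0.2988 0.0325 0.015 ] mm [119.5  13.    6. ]
```

{"api": "carry_out", "payload": {
  "commands": [
    [[0,0.01,0.005,-0.008],[0,0.01,0.005,-0.008],[0,0.01,0.005,0],[0.015,0,0,0],[0.015,0,0,0],[0.015,0,0,0],[0.015,0,0,0],[0.015,0,0,0]]
  ]
}}

```text
t: 20.68
tool_pos: [0.5432, 0.0169, 0.1239]
tcp_rot: [-2.386, 1.52, 2.578]
contact_force: [-0.6, 0.9, -0.1]
grip_width: 0.0918
```

```bash
python3 - <<'E'
from h import *
go(.537,.0205,.033,104.5)
E
```

```text
t 20.68 pos [0.5432 0.0169 0.1239] jaw -75.63 down [-0.043  0.027 -0.999] q6 1.11 F [-0.6  0.9 -0.1] w 0.0918
turn -0.0003 rows>= 0.007806437044663994 shift [ 0.2278 -0.0047 -0.0042] mm [91.1 -1.9 -1.7]
```

{"api": "carry_out", "payload": {
  "commands": [
    [[0.01,0,0,0],[0.01,0,0,0],[0.01,0,0,0],[0.01,0,0,0],[0,0,0,0],[0,0,0,0]]
  ]
}}

```text
t: 21.18
tool_pos: [0.5401, 0.0179, 0.1033]
tcp_rot: [-2.354, 1.515, 2.609]
contact_force: [-0.2, -0.1, -0.3]
grip_width: 0.0918
```

```bash
python3 - <<'E'
from h import *
go(.537,.0205,.033,104.5)
E
```

```text
t 21.18 pos [0.5401 0.0179 0.1033] jaw -75.65 down [-0.048  0.028 -0.998] q6 1.11 F [-0.2 -0.1 -0.3] w 0.0918
turn -0.0004 rows>= 0.009057887153673505 shift [ 0.1761  0.001  -0.0013] mm [70.4  0.4 -0.5]
```

The tilt stays near 0.05 rad, which still fits the clearances given a compliant press. I'll descend and grasp across the y faces.

{"api": "carry_out", "payload": {
  "commands": [
    [[0.02,0,0,0],[0.03,0,0,0],[0.03,0,0,0],[0.03,0,0,0],[0.03,0,0,0],[0.02,0,0,0],[0.01,0,0,0]]
  ]
}}

```text
t: 21.77
tool_pos: [0.5378, 0.0197, 0.0303]
tcp_rot: [-2.377, 1.519, 2.587]
contact_force: [0.6, 0.1, -0.1]
grip_width: 0.0921
```

```bash
python3 - <<'E'
from h import *
go(.537,.0205,.033,104.5)
E
```

```text
t 21.77 pos [0.5378 0.0197 0.0303] jaw -75.65 down [-0.044  0.027 -0.999] q6 1.11 F [ 0.6  0.1 -0.1] w 0.0921
turn -0.0004 rows>= 0.010269930550435902 shift [-0.0065 -0.0017 -0.0026] mm [-2.6 -0.7 -1. ]
```

{"api": "carry_out", "payload": {
  "commands": [
    [[-0.008,0,0,0],[0,0,0,0],[0,0,0,0],[0,0,0,0],[0,0,0,0],[0,0,0,0],[0,0,0,0],[0,0,0,0]]
  ],
  "fingers": 0,
  "squeeze": 45
}}

```text
t: 22.43
tool_pos: [0.5391, 0.0194, 0.0349]
tcp_rot: [-2.394, 1.521, 2.57]
contact_force: [0.9, 0.2, -0.2]
grip_width: 0.0406
```

{"api": "carry_out", "payload": {
  "commands": [
    [[0,0,0,0],[0,0,0,0],[0,0,0,0],[0,0,0,0]]
  ]
}}

```text
t: 22.77
tool_pos: [0.5393, 0.0194, 0.0351]
tcp_rot: [-2.396, 1.521, 2.567]
contact_force: [-0.3, 0.5, -0.0]
grip_width: 0.0358
```

```bash
python3 - <<'E'
from h import *
go(.478,.255,.15,103)
E
```

```text
t 22.77 pos [0.5393 0.0194 0.0351] jaw -75.64 down [-0.041  0.027 -0.999] q6 1.11 F [-0.3  0.5 -0. ] w 0.0358
turn 0.0079 rows>= 0.19913128282901127 shift [-0.2648 -0.0266 -0.6182] mm [-105.9  -10.7 -247.3]
```

{"api": "carry_out", "payload": {
  "commands": [
    [[-0.01,0,0,0],[-0.03,0,0,0],[-0.05,0,0,0],[-0.06,0,0,0],[-0.06,0,0,0],[-0.05,0,0,0],[-0.03,0,-0.02,0],[-0.01,-0.003,-0.05,0]]
  ]
}}

```text
t: 23.43
tool_pos: [0.5336, 0.0413, 0.1625]
tcp_rot: [-2.327, 1.515, 2.633]
contact_force: [-0.3, 0.1, -2.0]
grip_width: 0.0356
```

{"api": "carry_out", "payload": {
  "commands": [
    [[-0.004,-0.003,-0.07,0],[-0.004,-0.003,-0.07,0],[-0.004,-0.003,-0.07,0],[-0.004,-0.003,-0.07,0.004],[-0.004,-0.003,-0.07,0.004],[-0.004,-0.003,-0.06,0],[-0.003,0,-0.03,0],[-0.001,0,-0.01,0]]
  ]
}}

```text
t: 24.1
tool_pos: [0.4828, 0.2226, 0.1917]
tcp_rot: [-2.417, 1.523, 2.515]
contact_force: [0.3, -0.3, -2.5]
grip_width: 0.0355
```

```bash
python3 - <<'E'
from h import *
go(.478,.255,.15,103)
E
```

```text
t 24.1 pos [0.4828 0.2226 0.1917] jaw -77.43 down [-0.039  0.028 -0.999] q6 1.53 F [ 0.3 -0.3 -2.5] w 0.0355
turn -0.002 rows>= 0.050993838243890366 shift [ 0.1068  0.0098 -0.0779] mm [ 42.7   3.9 -31.1]
```

```bash
python3 - <<'E'
from h import *
c=cam('wrist');np.save('pics/w4.npy',c,allow_pickle=True)
cv2.imwrite('pics/w4.png',cv2.resize(c['pixels'][0:320,80:480],None,fx=1.8,fy=1.8,interpolation=cv2.INTER_CUBIC)); print(c['E'])
E
```

```text
[0.56564583 0.23439315 0.38059864]
```

View pics/w4.png

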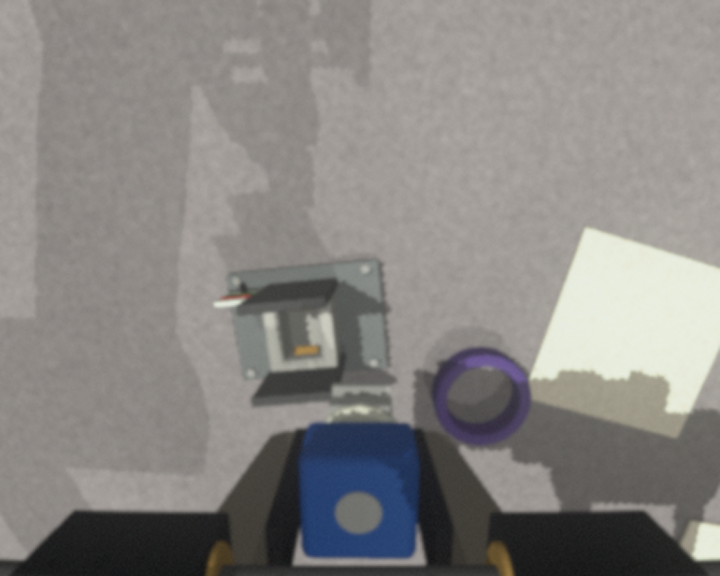

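The wrist view shows the block's mouth at about crop (302,338), i.e. full (248,188), and the held roller upright in the jaws. I'll enlarge the jig.

```bash
python3 - <<'E'
from h import *
c=np.load('pics/w4.npy',allow_pickle=True).item()
a=cv2.resize(c['pixels'][138:228,198:302],None,fx=7.5,fy=6.5,interpolation=cv2.INTER_CUBIC)
a=cv2.resize(c['pixels'][138:223,198:302],None,fx=7,fy=7,interpolation=cv2.INTER_CUBIC)
a=np.clip(a.astype(float)*1.4,0,255).astype(np.uint8)
cv2.imwrite('pics/w4c.png',a)
E
```

```text
(no output)
```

View pics/w4c.png

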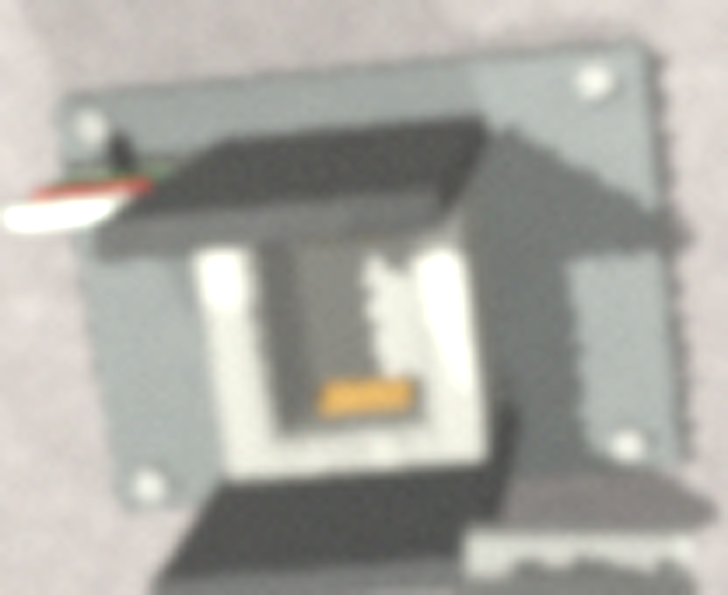

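```bash
python3 - <<'E'
from h import *
c=np.load('pics/w4.npy',allow_pickle=True).item()
f=lambda u,v,z:plane(c,(198+(u+.5)/7-.5,138+(v+.5)/7-.5),z)
for z in(.006,.01,.014):
    s=[f(*p,z) for p in((92,125),(593,80),(628,443),(148,487))]
    m=np.mean(s,0);ex=(s[0]+s[1]-s[2]-s[3])/2;ey=(s[0]+s[3]-s[1]-s[2])/2
    print(z,m.round(4),'size',np.linalg.norm(ex).round(4),np.linalg.norm(ey).round(4),'yaw',np.degrees(np.arctan2(ex[1],ex[0])).round(2),np.degrees(np.arctan2(ey[1],ey[0])).round(2)-90)
h=[f(*p,.05) for p in((280,434),(425,422))];print('hole edge',np.round(h,4),np.linalg.norm(h[0]-h[1]))
d=h[0]-h[1];y=np.arctan2(d[1],d[0])-np.pi/2;print('yaw',np.degrees(y));
print('socket from hole',np.mean(h,0)+.01675*np.array([np.cos(y),np.sin(y),0]), np.mean(h,0)+.01675*np.array([np.cos(.235),np.sin(.235),0]))
for k in((198,250,225,478),(465,250,488,462),(262,260,280,430)):
    A,B=f(*k[:2],.05),f(*k[2:],.05);e=A-B;print('edge',A.round(4),B.round(4),np.degrees(np.arctan2(e[1],e[0])))
E
```

```text
0.006 [0.479 0.269 0.006] size 0.0691 0.0929 yaw 18.0 18.14
0.01 [0.4799 0.2686 0.01  ] size 0.0684 0.0919 yaw 18.0 18.14
0.014 [0.4808 0.2683 0.014 ] size 0.0677 0.0909 yaw 18.0 18.14
hole edge [[0.4614 0.274  0.05  ]
 [0.4691 0.2505 0.05  ]] 0.024724360856130275
yaw 17.97930116985036
socket from hole [0.481179   0.26742932 0.05      ] [0.48153655 0.26615916 0.05      ]
edge [0.4893 0.2928 0.05  ] [0.4516 0.2818 0.05  ] 16.26896873685158
edge [0.4991 0.2499 0.05  ] [0.4646 0.2387 0.05  ] 17.852606894533295
edge [0.49   0.2822 0.05  ] [0.4621 0.2741 0.05  ] 16.070552258300477
```

```bash
python3 - <<'E'
from h import *
c=np.load('pics/w4.npy',allow_pickle=True).item()
s=ctrl.observe();M=rot(s['tcp_rot']);p=s['tool_pos']
b=blobs(c['pixels'],(100,120,40),(130,255,255),300)[0]
q=cv2.minAreaRect(b);print(q)
D=plane(c,(80+358.5/1.8,513/1.8),.2436)
print('disc',D,'tool frame',M.T@(D-p))
go(.4805,.268,.15,108)
E
```

```text
((279.0, 272.0), (72.0, 66.0), 90.0)
disc [0.48060802 0.22061473 0.2436    ] tool frame [-0.0517314  -0.00434794 -0.00042606]
t 24.15 pos [0.4829 0.2226 0.1918] jaw -77.42 down [-0.039  0.029 -0.999] q6 1.53 F [-0.6  1.8 -1.8] w 0.0358
turn -0.0298 rows>= 0.7483307418719676 shift [ 0.1078  0.0322 -0.1056] mm [ 43.1  12.9 -42.2]
```

{"api": "carry_out", "payload": {
  "commands": [
    [[0,0,0,-0.01],[0,0,0,-0.014],[0,0.005,-0.015,-0.006],[0,0.008,-0.025,0],[0,0.01,-0.03,0],[0.005,0.007,-0.02,0],[0.01,0.003,-0.01,0],[0.01,0,0,0]]
  ]
}}

```text
t: 24.82
tool_pos: [0.4844, 0.2663, 0.1844]
tcp_rot: [-2.533, 1.525, 2.493]
contact_force: [0.7, -0.5, -2.3]
grip_width: 0.0357
```

```bash
python3 - <<'E'
from h import *
go(.4829,.2682,.125,108)
E
```

```text
t 24.82 pos [0.4844 0.2663 0.1844] jaw -72.1 down [-0.036  0.028 -0.999] q6 1.51 F [ 0.7 -0.5 -2.3] w 0.0357
turn -0.0002 rows>= 0.006276318497000943 shift [ 1.485e-01  1.700e-03 -1.000e-04] mm [59.4  0.7 -0. ]
```

{"api": "carry_out", "payload": {
  "commands": [
    [[0.02,0,0,0],[0.03,0,0,0],[0.035,0,0,0],[0.035,0,0,0],[0.035,0,0,0],[0.025,0,0,0],[0.015,0,0,0],[0.005,0,0,0]]
  ]
}}

```text
t: 25.48
tool_pos: [0.478, 0.2669, 0.0928]
tcp_rot: [-2.398, 1.521, 2.626]
contact_force: [-0.1, 0.0, -1.6]
grip_width: 0.036
```

```bash
python3 - <<'E'
from h import *
go(.4829,.2682,.087,108)
E
```

```text
t 25.48 pos [0.478  0.2669 0.0928] jaw -72.17 down [-0.043  0.024 -0.999] q6 1.51 F [-0.1  0.  -1.6] w 0.036
turn -0.0006 rows>= 0.014110801218009783 shift [0.014  0.0131 0.0012] mm [5.6 5.2 0.5]
```

{"api": "carry_out", "payload": {
  "commands": [
    [[0,0.006,0.001,0],[0,0.006,0,0],[0,0.002,0,0],[0,0,0,0]]
  ]
}}

```text
t: 25.82
tool_pos: [0.4846, 0.2682, 0.0929]
tcp_rot: [-2.408, 1.522, 2.615]
contact_force: [0.4, -1.3, -3.2]
grip_width: 0.0355
```

```bash
python3 - <<'E'
from h import *
go(.4829,.2682,.072,108)
E
```

```text
t 25.82 pos [0.4846 0.2682 0.0929] jaw -72.2 down [-0.042  0.025 -0.999] q6 1.51 F [ 0.4 -1.3 -3.2] w 0.0355
turn -0.0007 rows>= 0.018630924782279124 shift [ 0.0523 -0.0023  0.0005] mm [20.9 -0.9  0.2]
```

{"api": "carry_out", "payload": {
  "commands": [
    [[0.01,0,0,0],[0.012,0,0,0],[0.012,0,0,0],[0.01,0,0,0]]
  ]
}}

```text
t: 26.15
tool_pos: [0.4861, 0.2693, 0.0771]
tcp_rot: [-2.488, 1.525, 2.535]
contact_force: [-4.5, -2.2, 8.1]
grip_width: 0.0356
```

```bash
python3 - <<'E'
from h import *
go(.4829,.2682,.060,108)
E
```

```text
t 26.15 pos [0.4861 0.2693 0.0771] jaw -72.19 down [-0.037  0.026 -0.999] q6 1.51 F [-4.5 -2.2  8.1] w 0.0356
turn -0.0007 rows>= 0.018291132548924338 shift [ 0.0429 -0.0073  0.0016] mm [17.2 -2.9  0.6]
```

The contact force is mainly along -v, so the foot is about 3 mm too far toward +x of the jig. I'll back up slightly, shift and retry.

{"api": "carry_out", "payload": {
  "commands": [
    [[-0.008,0,0,0],[0,-0.006,0.001,0],[0,-0.005,0.001,0],[0,0,0,0]]
  ]
}}

```text
t: 26.48
tool_pos: [0.481, 0.2667, 0.0791]
tcp_rot: [-2.453, 1.524, 2.571]
contact_force: [1.1, 0.3, -2.2]
grip_width: 0.0356
```

```bash
python3 - <<'E'
from h import *
go(.4829,.2682,.060,108)
E
```

```text
t 26.48 pos [0.481  0.2667 0.0791] jaw -72.18 down [-0.039  0.025 -0.999] q6 1.51 F [ 1.1  0.3 -2.2] w 0.0356
turn -0.0007 rows>= 0.01635449824890145 shift [ 0.0476  0.0072 -0.0003] mm [19.   2.9 -0.1]
```

{"api": "carry_out", "payload": {
  "commands": [
    [[0,0.003,0,0],[0.008,0,0,0],[0.008,0,0,0],[0.008,0,0,0]]
  ]
}}

```text
t: 26.82
tool_pos: [0.4828, 0.2676, 0.0698]
tcp_rot: [-2.502, 1.526, 2.522]
contact_force: [0.6, 0.7, -1.4]
grip_width: 0.0358
```

```bash
python3 - <<'E'
from h import *
go(.4829,.2682,.060,108)
E
```

```text
t 26.82 pos [0.4828 0.2676 0.0698] jaw -72.19 down [-0.037  0.026 -0.999] q6 1.51 F [ 0.6  0.7 -1.4] w 0.0358
turn -0.0007 rows>= 0.01814606594390966 shift [ 0.0246  0.0015 -0.0006] mm [ 9.8  0.6 -0.2]
```

The foot is 12 mm into the socket with no force. Continuing.

{"api": "carry_out", "payload": {
  "commands": [
    [[0.008,0,0,0],[0.008,0,0,0],[0.008,0,0,0]]
  ]
}}

```text
t: 27.07
tool_pos: [0.4822, 0.2678, 0.0588]
tcp_rot: [-2.492, 1.525, 2.532]
contact_force: [-0.5, 0.5, 3.1]
grip_width: 0.0361
```

```bash
python3 - <<'E'
from h import *
go(.4829,.2682,.0461,108)
E
```

```text
t 27.07 pos [0.4822 0.2678 0.0588] jaw -72.19 down [-0.037  0.026 -0.999] q6 1.51 F [-0.5  0.5  3.1] w 0.0361
turn -0.0007 rows>= 0.018353113729304482 shift [0.0316 0.0029 0.0007] mm [12.6  1.2  0.3]
```

{"api": "carry_out", "payload": {
  "commands": [
    [[0.012,0,0,0],[0.012,0,0,0],[0.012,0,0,0]]
  ]
}}

```text
t: 27.32
tool_pos: [0.4832, 0.2686, 0.0456]
tcp_rot: [-2.54, 1.527, 2.484]
contact_force: [-4.8, -0.7, 39.6]
grip_width: 0.0357
```

```bash
python3 - <<'E'
from h import *
go(.4829,.2682,.0461,108)
E
```

```text
t 27.32 pos [0.4832 0.2686 0.0456] jaw -72.17 down [-0.034  0.027 -0.999] q6 1.51 F [-4.8 -0.7 39.6] w 0.0357
turn -0.0007 rows>= 0.016557705338598794 shift [-0.0013 -0.001   0.0007] mm [-0.5 -0.4  0.3]
```

It bottomed at z 0.0456 with 39.6 N, which matches home (0.0461). I'll relieve the pressure and check the rest height before the pull.

{"api": "carry_out", "payload": {
  "commands": [
    [[-0.002,0,0,0],[0,0,0,0]]
  ]
}}

```text
t: 27.48
tool_pos: [0.4829, 0.2685, 0.0461]
tcp_rot: [-2.517, 1.527, 2.508]
contact_force: [-1.7, -1.4, 3.7]
grip_width: 0.0358
```

{"api": "carry_out", "payload": {
  "commands": [
    [[-0.003,0,0,0],[-0.003,0,0,0]]
  ]
}}

```text
t: 27.65
tool_pos: [0.4823, 0.2683, 0.0469]
tcp_rot: [-2.497, 1.526, 2.527]
contact_force: [1.2, -0.1, -7.8]
grip_width: 0.0358
```

{"api": "carry_out", "payload": {
  "commands": [
    [[-0.004,0,0,0],[-0.004,0,0,0]]
  ]
}}

```text
t: 27.82
tool_pos: [0.4813, 0.2679, 0.0474]
tcp_rot: [-2.472, 1.525, 2.552]
contact_force: [4.1, 0.9, -10.4]
grip_width: 0.0358
```

{"api": "carry_out", "payload": {
  "commands": [
    [[-0.005,0,0,0],[-0.005,0,0,0]]
  ]
}}

```text
t: 27.98
tool_pos: [0.4813, 0.2679, 0.0497]
tcp_rot: [-2.483, 1.525, 2.54]
contact_force: [4.2, 2.2, -12.7]
grip_width: 0.0357
```

{"api": "carry_out", "payload": {
  "commands": [
    [[-0.006,0.001,0,0],[-0.005,0.001,0,0]]
  ]
}}

```text
t: 28.15
tool_pos: [0.4813, 0.2679, 0.0528]
tcp_rot: [-2.456, 1.523, 2.567]
contact_force: [4.3, 1.7, -15.3]
grip_width: 0.0357
```

In the green band by estimate (gauge about 6–7 mm). Holding with small corrections.

{"api": "carry_out", "payload": {
  "commands": [
    [[-0.002,0,0,0],[-0.002,0,0,0],[-0.002,0,0,0]]
  ]
}}

```text
t: 28.4
tool_pos: [0.4812, 0.2679, 0.0543]
tcp_rot: [-2.462, 1.523, 2.561]
contact_force: [5.0, 2.9, -15.2]
grip_width: 0.0358
```

{"api": "carry_out", "payload": {
  "commands": [
    [[0,0,0,0],[-0.001,0,0,0],[0,0,0,0]]
  ]
}}

```text
t: 28.65
tool_pos: [0.4812, 0.2679, 0.0538]
tcp_rot: [-2.47, 1.523, 2.554]
contact_force: [4.4, 2.9, -16.0]
grip_width: 0.0359
```

```bash
python3 - <<'E'
from h import *
go(.4829,.2682,.0461,108)
S=cam('scene');T=cam('top')
a=cv2.resize(S['pixels'][140:205,345:425],(400,325),interpolation=cv2.INTER_CUBIC)
c=cam('wrist');b=cv2.resize(c['pixels'][130:260,160:320],(400,325),interpolation=cv2.INTER_CUBIC)
cv2.imwrite('pics/pull.png',np.clip(np.hstack([a,b]).astype(float)*1.3,0,255).astype(np.uint8))
E
```

```text
t 28.65 pos [0.4812 0.2679 0.0538] jaw -72.23 down [-0.04   0.026 -0.999] q6 1.51 F [  4.4   2.9 -16. ] w 0.0359
turn -0.0009 rows>= 0.02359525249390515 shift [0.0192 0.0048 0.0012] mm [7.7 1.9 0.5]
```

View pics/pull.png

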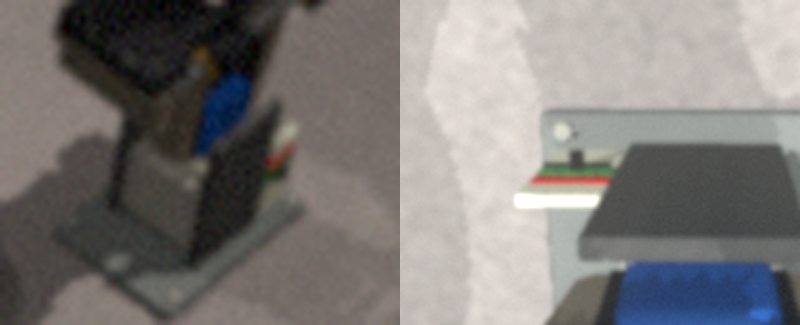

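The wrist crop shows the pointer (577,160) at the green band, with the red band clear above it. The z rise gives gauge ≈6.7 mm and the force (16 N less weight) gives ≈8 mm. Holding on.

{"api": "carry_out", "payload": {
  "commands": [
    [[0,0,0,0],[0,0,0,0],[-0.001,0,0,0],[0,0,0,0],[0,0,0,0]]
  ]
}}

```text
t: 29.22
tool_pos: [0.4812, 0.2679, 0.0531]
tcp_rot: [-2.477, 1.523, 2.546]
contact_force: [5.1, 1.4, -14.5]
grip_width: 0.036
```

{"api": "carry_out", "payload": {
  "commands": [
    [[0,0,0,0],[0,0,0,0],[-0.001,0,0,0],[0,0,0,0],[0,0,0,0]]
  ]
}}

```text
t: 29.63
tool_pos: [0.4813, 0.2679, 0.0532]
tcp_rot: [-2.481, 1.524, 2.542]
contact_force: [5.5, 3.3, -15.2]
grip_width: 0.0358
```

{"api": "carry_out", "payload": {
  "commands": [
    [[0,0,0,0],[0,0,0,0],[-0.001,0,0,0],[0,0,0,0],[0,0,0,0]]
  ]
}}

```text
t: 30.05
tool_pos: [0.4812, 0.2679, 0.0534]
tcp_rot: [-2.481, 1.524, 2.542]
contact_force: [4.7, 2.1, -15.0]
grip_width: 0.0356
```

Held about 1.9 s at gauge ≈6.2–7 mm. Easing down.

{"api": "carry_out", "payload": {
  "commands": [
    [[0.003,0,0,0],[0.004,0,0,0],[0.004,0,0,0],[0.004,0,0,0]]
  ]
}}

```text
t: 30.38
tool_pos: [0.4814, 0.2679, 0.048]
tcp_rot: [-2.483, 1.524, 2.54]
contact_force: [3.0, 1.6, -10.8]
grip_width: 0.0359
```

{"api": "carry_out", "payload": {
  "commands": [
    [[0.004,0,0,0],[0.003,0,0,0]]
  ]
}}

```text
t: 30.55
tool_pos: [0.4817, 0.268, 0.0465]
tcp_rot: [-2.48, 1.524, 2.543]
contact_force: [-1.1, 0.1, -1.7]
grip_width: 0.0358
```

{"api": "carry_out", "payload": {
  "commands": [
    [[0.003,0,0,0],[0.003,0,0,0]]
  ]
}}

```text
t: 30.72
tool_pos: [0.4822, 0.2682, 0.0462]
tcp_rot: [-2.491, 1.525, 2.532]
contact_force: [-0.9, -0.2, 0.0]
grip_width: 0.036
```

{"api": "carry_out", "payload": {
  "commands": [
    [[0.006,0,0,0],[0.004,0,0,0]]
  ]
}}

```text
t: 30.88
tool_pos: [0.4824, 0.2683, 0.046]
tcp_rot: [-2.468, 1.525, 2.556]
contact_force: [-4.3, -1.9, 6.1]
grip_width: 0.0351
```

{"api": "carry_out", "payload": {
  "commands": [
    [[0,0,0,0],[0,0,0,0],[0,0,0,0],[0,0,0,0],[0,0,0,0],[0,0,0,0],[0,0,0,0],[0,0,0,0]]
  ],
  "fingers": 1
}}

```text
t: 31.55
tool_pos: [0.485, 0.2691, 0.0495]
tcp_rot: [-2.571, 1.528, 2.454]
contact_force: [0.0, -0.7, 0.4]
grip_width: 0.087
```

{"api": "carry_out", "payload": {
  "commands": [
    [[0,0,0,0],[-0.01,0,0,0],[-0.02,0,0,0],[-0.03,0,0,0],[-0.04,0,0,0],[-0.05,0,0,0],[-0.05,0,0,0],[-0.05,0,0,0]]
  ]
}}

```text
t: 32.22
tool_pos: [0.485, 0.2653, 0.1529]
tcp_rot: [-2.417, 1.523, 2.607]
contact_force: [0.1, -0.4, -0.0]
grip_width: 0.0918
```

{"api": "carry_out", "payload": {
  "commands": [
    [[-0.05,0,0,0],[-0.03,0,0,0],[-0.02,0,0,0],[-0.01,0,0,0],[-0.005,0,0,0],[0,0,0,0],[0,0,0,0],[0,0,0,0]]
  ]
}}

```text
t: 32.88
tool_pos: [0.4901, 0.2648, 0.212]
tcp_rot: [-2.666, 1.531, 2.358]
contact_force: [0.5, 0.1, 0.2]
grip_width: 0.0919
```

```bash
python3 - <<'E'
from h import *
go(.4829,.2682,.0461,108)
c=cam('wrist')
for z in(.098,):
  for b in blobs(c['pixels'],(100,120,40),(130,255,255),300)[:1]:print(cv2.minAreaRect(b),plane(c,cv2.minAreaRect(b)[0],z))
T=cam('top');b=blobs(T['pixels'],(100,120,40),(130,255,255),40)
for q in b:print('top',cv2.minAreaRect(q)[0],plane(T,cv2.minAreaRect(q)[0],.098))
a=cv2.resize(c['pixels'],(560,420))
cv2.imwrite('pics/end.png',a)
E
```

```text
t 32.88 pos [0.4901 0.2648 0.212 ] jaw -72.15 down [-0.028  0.028 -0.999] q6 1.51 F [0.5 0.1 0.2] w 0.0919
turn -0.0006 rows>= 0.015442888507536168 shift [ 0.415  -0.0069  0.001 ] mm [166.   -2.8   0.4]
((278.0, 205.0), (34.0, 32.0), 90.0) [0.48273542 0.26846091 0.098     ]
top (169.10000610351562, 231.30001831054688) [0.47865867 0.2649235  0.098     ]
```

View pics/end.png

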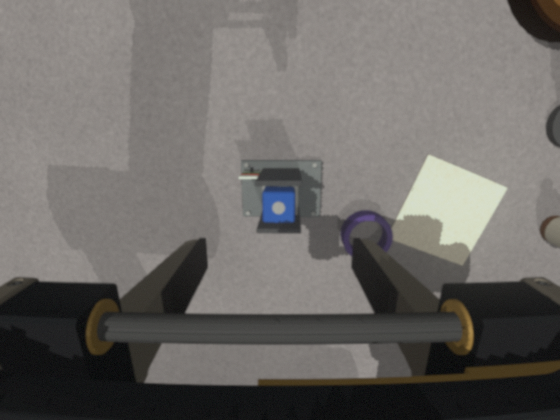

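The roller is seated between the cheeks, cap at (279,207), level with their tops. The pointer is back at the low end and the robot touches nothing. Handing in.

```bash
python3 -c "
from bench import ctrl
print(ctrl.finish_job())"
```

```text
the job is handed in; nothing more can be done
None
```

The blue roller is fully home in the jig's socket and let go, and the job was handed in at about 33 s of the 72 s allowed. No verdict was reported.

**What I did:**
- I took the roller from its rack bay and stood it on the 130 mm pad.
- I took it again by its other two sides and pressed it into the socket. It stopped at its seated height with 39.6 N.
- I pulled it straight up for about 1.9 s, eased it back down to rest and let go.

**Last checks:**
- **Roller:** the cap is at (0.483, 0.268), within about 2 mm of the socket I measured. The last picture shows it between the cheeks. The fingers were at its rest height when I let go.
- **Gauge:** I had no direct reading. The height rise gave about 6–7 mm during the pull and the force about 7–8 mm, both in the green band. In the picture the pointer was only just at the lower edge of the green, clear of the red, so that check was less certain.
- **Clear of the arm:** the robot touches nothing.
- **Other items:** nothing was knocked that I saw. The spare rollers, bottle and tape were not measured again at the end.

**What disagreed or went wrong:**
- **Fingertips:** they are about 21 mm behind the reported tool point, not 14 mm ahead as described. My first two grasps closed above the cap. I then confirmed the offset by touching the blue cap's top with about 13 N, and the roller stayed put.
- **Tilt:** the tool had drifted to 0.04–0.05 rad off vertical by the time of insertion, with a limit of 0.08. I could not command it back.
- **First entry:** the foot touched the socket's rim about 3 mm off on the first try. I backed off and corrected it.

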